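# Set the humidifying chamber's vent stay

### The job

Open the sliding cover of the humidifying chamber to its middle vent setting: lift the aluminium stay bar by its black fin, shift it so that the red-ringed hole comes over the brass peg, and drop it fully down over the peg. Leave the little glass jar on the chamber's deck standing where it is.

Things in the scene. Friction and masses are not known exactly. Their poses are not given: they have to be found in the camera images.
- stay_fin (a point): Grasp centre of the black fin on the free end of the 40 mm wide stay bar: 16 mm thick across the bar, 36 mm long, 44 mm tall; this point is 27 mm above the bar's top, 17 mm below the fin's top. x: along the bar from pivot to fin; z: up. The bar is hinged on the cover 215 mm back: the fin end lifts up to 0.9 rad, falls by its weight, no side swing. Height with bar level: 151 mm above the table.
- red_hole (a point): Centre of the red-ringed middle hole (28 mm along the bar, 22 mm wide), at mid-thickness of the 6 mm bar; 90 mm from the fin's point towards the pivot and 30 mm lower. Height with bar level: 121 mm. Blue hole 45 mm nearer the pivot, white 45 mm nearer the fin. Pushing the fin along the bar slides the cover (1 N friction, stays put, travel 125 mm); it opens in the direction pivot to fin.
- peg_tip (a point): Round top of the fixed brass peg, 10 mm in diameter, in line with the bar, 134 mm above the table and 16 mm above its dark block, on which the bar comes to lie. x: the bar's direction, pivot to fin. At the start the bar lies on this peg or is down over it with the white hole; the red hole is 30 to 80 mm short of it, on the pivot side. Raising the fin 45 mm above its level height clears the peg.
- jar: Small clear glass jar with a brass cap, 40 mm in diameter, 60 mm tall, standing loose on the deck about 110 mm to one side of the bar; origin at the centre of its underside, z up. To be left alone.

How it is judged:
By the outcome, as a careful person would: the job done as asked, in the order asked, and still so for the second after the job is handed in, with the robot touching nothing.
It also fails if it takes over 32 s, if anything falls off the work surface, if the arm or the gripper's body presses on something with over 40 N, if the wrist force passes 120 N, or if a joint passes its speed limit or range.

### The arm

A 7-joint arm with a two-finger parallel gripper is mounted at the origin on the work surface. World frame = base frame: x ahead of the robot, y to its left, z up, the work surface at z = 0. Lengths are in m, angles in degrees, forces in N, time in s.
With the tool pointing down it reaches from about 0.425 to 0.925 m from the base axis. Payload 6.8 kg.
Tool frame: the origin (TCP) lies at the very end of the fingers, on their centre line; the grasp point (between the pads) lies 19 mm behind it; x points along the fingers, y is the direction in which the jaws open and shut, and the axes are right-handed (so a half turn about x gives the same grasp; the last joint's range is limited). The gripper opens to 88 mm and grips with 3 to 60 N. Pads are 20 mm wide; open, the fingers measure 115 mm over their backs; the gripper's body (75 mm by 178 mm) begins 61 mm behind the grasp point.
Start: joints at [-6.194, 27.33, 1.283, 89.118, -0.659, 63.558, -4.761], TCP at [0.675, 0, 0.223] pointing down, gripper open.
Joint ranges: [-169.35, 169.35], [-19.33, 120.38], [-80.79, 83.38], [13.8, 139.57], [-78.32, 258.32], [9.67, 109.79], [-169.56, 169.56]. Speed limits (degrees/s): [136.94, 136.94, 180, 180, 180, 180, 180].

### API

Orientations are given as [roll, pitch, yaw] about the fixed x, y, z axes, in that order (R = Rz(yaw) Ry(pitch) Rx(roll)).
In Python, from bench import status, imaging, manip gives the robot as it stands. The module is installed in compiled form; this text tells all that it offers.
- The arm moves only by the tool step_arm, never from a script. Its argument "rows" is a list of rows, each a list of 5 numbers: the shift along the tool's x, y, z in cm, then the turn about the tool's x in rad, then the opening, from 0 (shut) to 1 (fully open). A call has 1 to 5 rows; each row shifts and turns the commanded pose from where the row before left it, along the tool's axes as they then stand; what a row does not reach is not made up. A row lasts 1/12 s, in which the tool goes at most 41.7 mm and 7.16 degrees, less where a joint would pass 70% of its speed; a pose out of reach is approached as far as the arm can. A call with a gripper value outside its range is refused whole. The fingers move at their own pace and stop on an object; the grip force is fixed at half the most. Time passes only in rows, so rows that do not move let the fingers close. It gives the time, the measured TCP pose, the force and the opening at its end, in the units of the state.
- status.get_obs(): the state, without advancing time (a new reading comes with each control period).
- imaging.snapshot(name): name is "scene" or "side" or "wrist"; returns the picture (400x640x3 uint8, blue, green, red); there is no depth.
- imaging.camera_params(name): a dict with "K" (3x3 intrinsics, pixels), "xyz" and "rotation" of the camera in the world. Camera axes: x right, y down, z forward; pixel columns grow to the right and rows downward; lengths in m; the calibration is good to about 2 mm. A picture is of the moment at which its call begins: read the wrist's pose just before it. camera_params takes no time and is no camera call; for the wrist camera it gives the pose at the moment of the call.
- manip.finish_job(): hands the job in, once; it reports no verdict.
The state is a dict: "t": time; "joints": joint angles; "dq": joint speeds; "joint_torque": joint torques, N m; "tcp_pos": TCP position; "tool_rot": TCP orientation; "force": force on the tool from outside, world axes, zero at the start; "torque": the same for the moment, N m; "finger_gap": finger opening in m.
Only numpy, scipy, OpenCV 4.12 (cv2) and the standard library are available. Lean on these libraries where they do the work, as an engineer would, in place of code of your own. Each camera call takes 0.05 s, during which the arm holds its last target. There are 200 camera calls.

## Working session

There is one attempt and no reset: what is moved stays moved. The work goes in short steps, Python scripts to look and compute and a tool call to move; the robot and the scene stay as the last step left them, time stands still between calls to the robot, and variables do not carry over. Pictures are saved under pics/ and viewed, about 8 in all and at most 12, crops included, and the job is handed in when it is done.

Besides the shell and the picture viewer there is one more tool, called after ">>>" as a command line: name --pt "numbers of a row" for each row, then --argument value for the rest. step_arm: Moves the arm, as the interface text tells. Its arguments: {"type":"object","properties":{"rows":{"type":"array"}},"required":["rows"]}

```bash
mkdir -p pics; cat > h.py <<'E'
import numpy as np, cv2
from bench import status, imaging, manip
def plane(name,px,z,cp=None):
    c=cp or imaging.camera_params(name); K=np.array(c["K"]);R=np.array(c["rotation"]);o=np.array(c["xyz"])
    d=R@np.linalg.inv(K)@np.array([px[0],px[1],1.]); return o+d*(z-o[2])/d[2]
def proj(name,p):
    c=imaging.camera_params(name); q=np.array(c["rotation"]).T@(np.array(p)-np.array(c["xyz"])); q=np.array(c["K"])@q; return q[:2]/q[2]
E
python3 - <<'E'
from h import *
for n in("scene","side"):
    cv2.imwrite(f"pics/{n}0.png",imaging.snapshot(n)); c=imaging.camera_params(n); print(n,c)
o=status.get_obs(); print(o)
E
```

```text
scene {'K': array([[377.00399877,   0.        , 318.42294591],
       [  0.        , 377.00399877, 203.76254523],
       [  0.        ,   0.        ,   1.        ]]), 'xyz': array([0.83610897, 0.37073455, 0.55574609]), 'rotation': array([-127.00223984,    1.39858218,  139.04313088])}
side {'K': array([[490.1683742 ,   0.        , 326.81647044],
       [  0.        , 490.1683742 , 202.09985276],
       [  0.        ,   0.        ,   1.        ]]), 'xyz': array([ 0.44652534, -0.45894468,  0.67379429]), 'rotation': array([-139.53167592,   -1.04687619,   -5.10335362])}
{'t': 0.1, 'joints': array([-6.19674506, 27.37191248,  1.27946683, 89.17118299, -0.6584856 ,
       63.55709933, -4.76237247]), 'dq': array([ 0.03367577, -0.18015795, -0.15834008,  0.02642746, -0.01328098,
       -0.00246519,  0.01336394]), 'joint_torque': array([ 4.71647683e-03, -5.84088278e+01,  1.53989889e+00, -2.73312145e+01,
       -5.42987685e-02,  1.30690381e-02,  5.50689708e-05]), 'tcp_pos': array([6.74467918e-01, 3.06831952e-05, 2.21779514e-01]), 'tool_rot': array([ -85.79324773,   89.90714149, -175.78932603]), 'force': array([-0.06730955,  0.16418521,  0.00598576]), 'torque': array([-0.03509338,  0.00765096, -0.00133288]), 'finger_gap': 0.08755317080596976}
```

View pics/scene0.png

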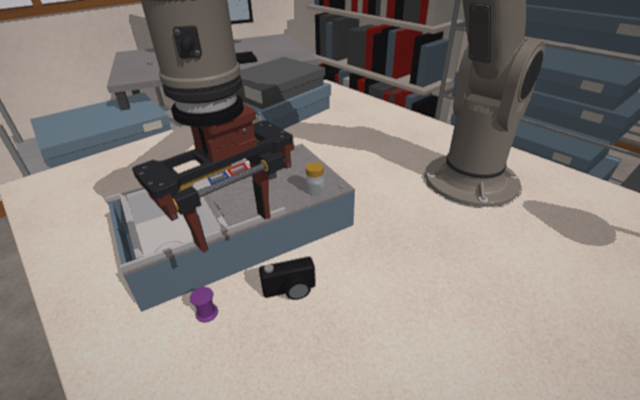

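View pics/side0.png

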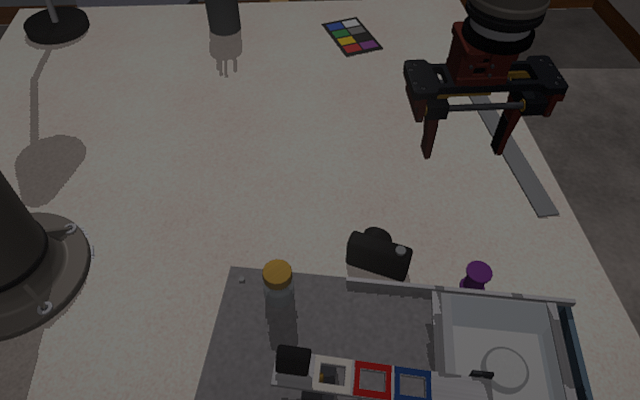

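```bash
sed -i 's/^import numpy.*/&\nfrom scipy.spatial.transform import Rotation as Ro/; s/np.array(c\["rotation"\])/Ro.from_euler("xyz",c["rotation"],degrees=True).as_matrix()/' h.py
python3 - <<'E'
from h import *
im=cv2.imread("pics/side0.png")
cv2.imwrite("pics/side0c.png",cv2.resize(im[250:400,200:460],None,fx=3,fy=3,interpolation=cv2.INTER_CUBIC))
print("fin top",plane("side",(293,353),.168),"red",plane("side",(373,379),.124),"blue",plane("side",(412,384),.124),"white",plane("side",(332,374),.124),"jar cap",plane("side",(277,268),.14))
print("tcp",proj("side",status.get_obs()["tcp_pos"]))
E
```

```text
fin top [ 0.43899132 -0.23922564  0.168     ] red [ 0.52693572 -0.25799079  0.124     ] blue [ 0.56984451 -0.26719076  0.124     ] white [ 0.4813143  -0.24850854  0.124     ] jar cap [ 0.42319155 -0.11203434  0.14      ]
tcp [459.7058748 151.5467307]
```

View pics/side0c.png

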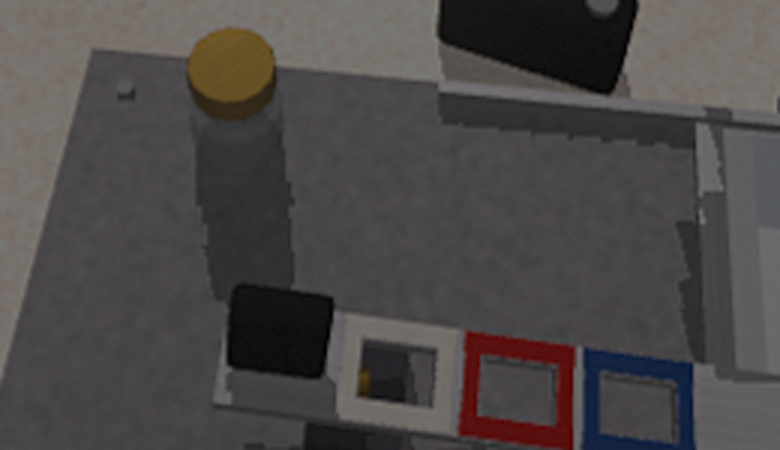

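```bash
cat >> h.py <<'E'
def T():
    o=status.get_obs(); return o,Ro.from_euler("xyz",o["tool_rot"],degrees=True).as_matrix()
def rel(p,yaw=None):
    o,R=T(); print("tcp",o["tcp_pos"].round(4),"t",o["t"],"F",o["force"].round(1),"yaw_y",np.degrees(np.arctan2(R[1,1],R[0,1])).round(2),"gap",o["finger_gap"]); print("shift cm (tool axes)",(R.T@(np.array(p)-o["tcp_pos"])*100).round(2))
E
python3 - <<'E'
from h import *
a=plane("side",(293,353),.187); print(a, plane("side",(332,374),.136),plane("side",(412,384),.131))
o,R=T(); print(R.round(3)); rel([a[0]-.003,a[1],.235])
E
```

```text
[ 0.43927434 -0.24747931  0.187     ] [ 0.48055499 -0.25310159  0.136     ] [ 0.56827441 -0.26963218  0.131     ]
[[-0.002  1.     0.   ]
 [-0.     0.    -1.   ]
 [-1.    -0.002  0.   ]]
tcp [0.6745 0.     0.2218] t 0.1 F [-0.1  0.2  0. ] yaw_y 0.0 gap 0.08755317080596976
shift cm (tool axes) [ -1.28 -23.82  24.75]
```

>>> step_arm --pt "-0.4 -2 2 0 1" --pt "-0.4 -2 2 0 1" --pt "-0.4 -2 2 0 1" --pt "-0.4 -2 2 0 1" --pt "-0.4 -2 2 0 1"

```text
t: 0.52
tcp_pos: [0.5736, -0.1008, 0.2423]
tool_rot: [-93.7, 89.9, 176.3]
force: [0.1, 0.3, -0.5]
finger_gap: 0.0878
```

>>> step_arm --pt "0 -2 2 0 1" --pt "0 -2 2 0 1" --pt "0 -2 2 0 1" --pt "0 -2 2 0 1" --pt "0 -2 2 0 1"

```text
t: 0.93
tcp_pos: [0.4736, -0.2007, 0.2424]
tool_rot: [-109.7, 90.0, 160.3]
force: [0.2, -0.4, -0.4]
finger_gap: 0.0882
```

>>> step_arm --pt "0 -2 2.2 0 1" --pt "0 -1.8 2.2 0 1" --pt "0 0 0 -0.115 1" --pt "0 0 0 -0.115 1" --pt "0 0 0 -0.115 1"

```text
t: 1.35
tcp_pos: [0.4363, -0.2444, 0.2425]
tool_rot: [-136.3, 90.0, 153.7]
force: [1.1, -0.6, -0.1]
finger_gap: 0.0881
```

>>> step_arm --pt "0 0 0 -0.115 1" --pt "0 0 0 -0.115 1" --pt "0 0 0 -0.115 1" --pt "0 0 0 -0.115 1" --pt "0 0 0 -0.115 1"

```text
t: 1.77
tcp_pos: [0.4367, -0.2439, 0.2423]
tool_rot: [-165.5, 90.0, 157.5]
force: [-0.2, -0.2, -0.5]
finger_gap: 0.0875
```

>>> step_arm --pt "0 0 0 -0.115 1" --pt "0 0 0 -0.115 1" --pt "0 0 0 -0.115 1" --pt "0 0 0 -0.115 1" --pt "0 0 0 0 1"

```text
t: 2.18
tcp_pos: [0.4367, -0.2439, 0.2423]
tool_rot: [166.1, 90.0, 155.4]
force: [0.5, -0.2, -0.1]
finger_gap: 0.0878
```

```bash
python3 - <<'E'
from h import *
rel([.437,-.2475,.235]); print(status.get_obs()["joints"])
print(imaging.camera_params("wrist"))
w=imaging.snapshot("wrist"); s=imaging.snapshot("side")
cv2.imwrite("pics/w1.png",w); cv2.imwrite("pics/s1.png",s)
cv2.imwrite("pics/c1.png",np.vstack([w[:,:,:],cv2.resize(s[250:400,200:540],(640,282))])[:, :][:600] if 0 else w)
E
```

```text
tcp [ 0.4367 -0.2439  0.2423] t 2.1833 F [ 0.5 -0.2 -0.1] yaw_y 79.29 gap 0.08779476419271612
shift cm (tool axes) [ 0.73 -0.35  0.1 ]
[ 2.24505943e+01  9.72477495e+00 -4.63373497e-01  1.11231229e+02
  8.90844778e-02  5.90847827e+01  1.01240906e+02]
{'K': array([[301.26224352,   0.        , 321.63809311],
       [  0.        , 301.26224352, 204.30669685],
       [  0.        ,   0.        ,   1.        ]]), 'xyz': array([ 0.37159344, -0.23307947,  0.40508387]), 'rotation': array([1.66008366e+02, 3.39264590e-02, 7.92854691e+01])}
```

View pics/w1.png

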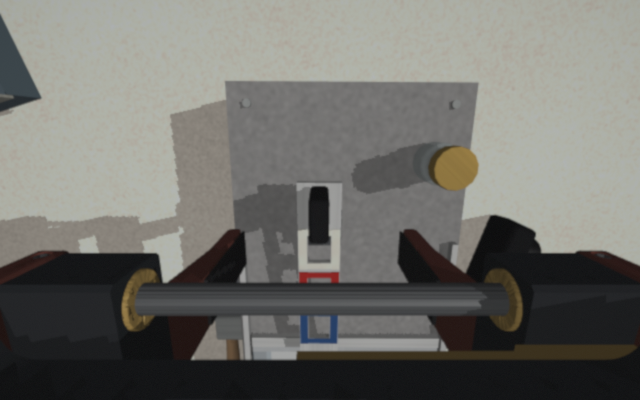

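```bash
python3 - <<'E'
from h import *
f=lambda px,z:plane("wrist",px,z).round(4)
print("fin",f((319,187),.187),f((319,238),.185),f((309,210),.187),f((329,210),.187))
a=f((319,183),.139);b=f((318.5,272),.133);c=f((319,343),.13);print(a,b,c,"dir",np.degrees(np.arctan2(*(a-c)[1::-1])))
print("proj tcp",proj("wrist",T()[0]["tcp_pos"]))
im=cv2.imread("pics/w1.png");cv2.imwrite("pics/w1c.png",cv2.resize(im[170:350,240:420],(720,720),interpolation=cv2.INTER_CUBIC)[:600])
E
```

```text
fin [ 0.4118 -0.2426  0.187 ] [ 0.4516 -0.2506  0.185 ] [ 0.4276 -0.2534  0.187 ] [ 0.4305 -0.2387  0.187 ]
[ 0.4171 -0.2441  0.139 ] [ 0.5052 -0.2623  0.133 ] [ 0.5876 -0.2782  0.13  ] dir 168.6900675259798
proj tcp [324.31296947 247.08810625]
```

View pics/w1c.png

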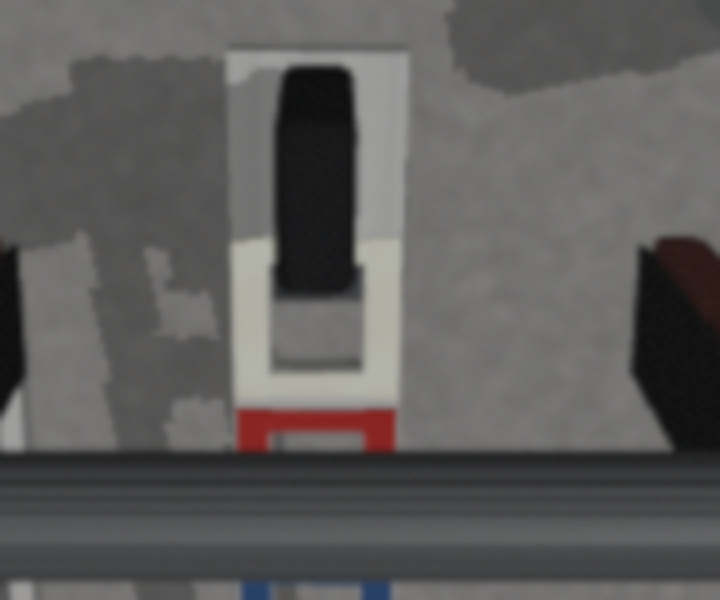

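```bash
python3 - <<'E'
from h import *
f=lambda px,z:plane("wrist",px,z).round(4)
for z in (.168,.186): print("top ends",f((319,201),z),f((319,243),z),"white near edge",f((318.5,272),z-.05))
c=f((319,222),.186);print(c); rel([c[0],c[1],.150])
E
```

```text
top ends [ 0.4266 -0.2458  0.168 ] [ 0.4621 -0.2528  0.168 ] white near edge [ 0.5126 -0.2639  0.118 ]
top ends [ 0.4224 -0.2448  0.186 ] [ 0.4552 -0.2513  0.186 ] white near edge [ 0.5037 -0.2619  0.136 ]
[ 0.4385 -0.248   0.186 ]
tcp [ 0.4368 -0.244   0.2424] t 2.2833 F [-0.9  0.8  0.6] yaw_y 78.85 gap 0.08745674420678061
shift cm (tool axes) [ 9.24 -0.36  0.25]
```

>>> step_arm --pt "1.2 -0.36 0.2 0 1" --pt "2 0 0 0 1" --pt "2 0 0 0 1" --pt "2 0 0 0 1" --pt "1.9 0 0 0 1"

```text
t: 2.7
tcp_pos: [0.4381, -0.2478, 0.1507]
tool_rot: [-139.3, 90.0, -150.5]
force: [0.8, -0.2, 0.0]
finger_gap: 0.0877
```

>>> step_arm --pt "0 0 0 0 0" --pt "0 0 0 0 0" --pt "0 0 0 0 0" --pt "0 0 0 0 0" --pt "0 0 0 0 0"

```text
t: 3.12
tcp_pos: [0.4391, -0.2482, 0.1529]
tool_rot: [-11.3, 89.9, -22.3]
force: [0.4, -1.0, -1.2]
finger_gap: 0.0582
```

>>> step_arm --pt "0 0 0 0 0" --pt "0 0 0 0 0" --pt "0 0 0 0 0" --pt "0 0 0 0 0"

```text
t: 3.45
tcp_pos: [0.4384, -0.2479, 0.1518]
tool_rot: [-6.3, 90.0, -17.2]
force: [0.1, -0.7, 0.4]
finger_gap: 0.0314
```

```bash
python3 - <<'E'
from h import *
rel([.4385,-.248,.150])
cv2.imwrite("pics/s2.png",cv2.resize(imaging.snapshot("side")[240:400,200:460],None,fx=3,fy=3,interpolation=cv2.INTER_CUBIC))
E
```

```text
tcp [ 0.4384 -0.2479  0.1518] t 3.45 F [ 0.1 -0.7  0.4] yaw_y 79.06 gap 0.03143724413701446
shift cm (tool axes) [ 0.18 -0.    0.02]
```

View pics/s2.png

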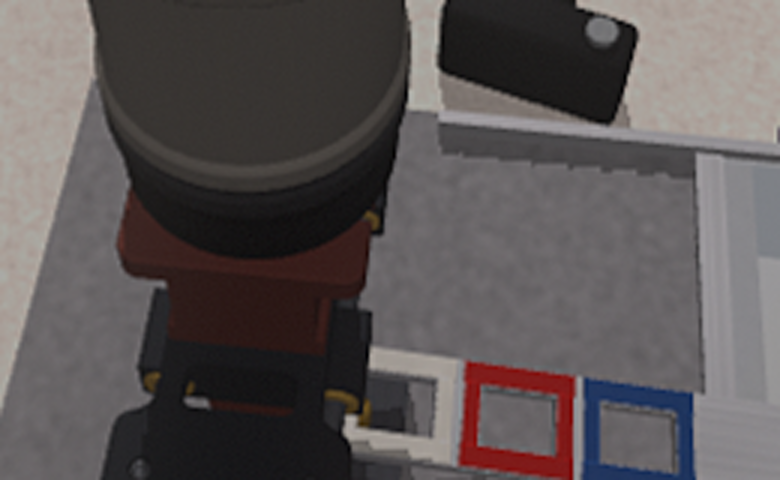

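>>> step_arm --pt "0 0 0 0 0" --pt "0 0 0 0 0" --pt "0 0 0 0 0" --pt "0 0 0 0 0" --pt "0 0 0 0 0"

```text
t: 3.92
tcp_pos: [0.4384, -0.247, 0.1516]
tool_rot: [109.9, 89.9, 99.0]
force: [1.2, 5.4, 0.8]
finger_gap: 0.0156
```

>>> step_arm --pt "-0.5 0 0 0 0" --pt "-0.7 0 0 0 0" --pt "-0.7 0 0 0 0" --pt "-0.7 0 0 0 0" --pt "-0.4 0 0 0 0"

```text
t: 4.33
tcp_pos: [0.4383, -0.247, 0.1822]
tool_rot: [118.2, 89.9, 107.3]
force: [2.0, 5.1, -3.7]
finger_gap: 0.0157
```

```bash
python3 - <<'E'
from h import *
rel([.4385,-.248,.150])
cv2.imwrite("pics/s3.png",cv2.resize(imaging.snapshot("side")[240:400,200:460],None,fx=3,fy=3,interpolation=cv2.INTER_CUBIC))
E
```

```text
tcp [ 0.4383 -0.247   0.1822] t 4.3333 F [ 2.   5.1 -3.7] yaw_y 79.11 gap 0.015726685285815206
shift cm (tool axes) [ 3.22 -0.1   0.04]
```

View pics/s3.png

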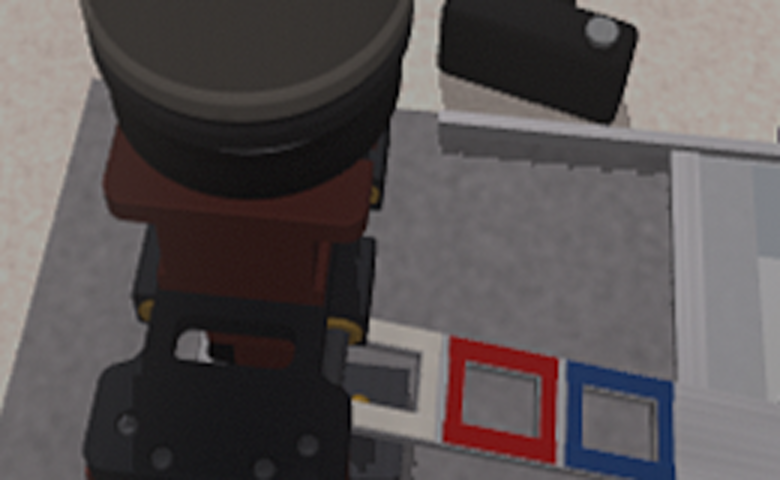

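```bash
python3 - <<'E'
from h import *
d=np.array([np.cos(np.radians(168.8)),np.sin(np.radians(168.8))]);n=np.array([-d[1],d[0]])
fin=np.array([.4384,-.2475])
def s(nm,px,z):
    p=plane("side",px,z)[:2]; print(nm,p.round(4),"along/lat rel fin",(d@(p-fin)*1e3).round(1),(n@(p-fin)*1e3).round(1))
for z in(.126,.134):
  s("brass0",(200+365/3,250+383/3),z); s("brass3",(200+359/3,240+398/3),z)
# predicted peg px for peg s mm behind fin
for q in (20,25,30,35,40,45):
    P=fin-d*q/1e3; print(q,[ (proj("side",[*P,z])).round(1).tolist() for z in(.118,.134)], ((proj("side",[*P,.134])-[200,240])*3).round(0))
im=cv2.imread("pics/s3.png"); cv2.imwrite("pics/s3c.png",cv2.resize(im[300:480,330:570],(800,600),interpolation=cv2.INTER_CUBIC))
E
```

```text
brass0 [ 0.4692 -0.2525] along/lat rel fin -31.2 -1.1
brass3 [ 0.4674 -0.2466] along/lat rel fin -28.3 -6.5
brass0 [ 0.4689 -0.2555] along/lat rel fin -31.4 1.9
brass3 [ 0.4671 -0.2497] along/lat rel fin -28.6 -3.4
20 [[311.7, 380.2], [311.6, 374.8]] [335. 404.]
25 [[316.1, 380.7], [316.1, 375.3]] [348. 406.]
30 [[320.5, 381.2], [320.6, 375.8]] [362. 407.]
35 [[324.8, 381.7], [325.0, 376.3]] [375. 409.]
40 [[329.2, 382.1], [329.5, 376.8]] [389. 410.]
45 [[333.6, 382.6], [334.0, 377.3]] [402. 412.]
```

View pics/s3c.png

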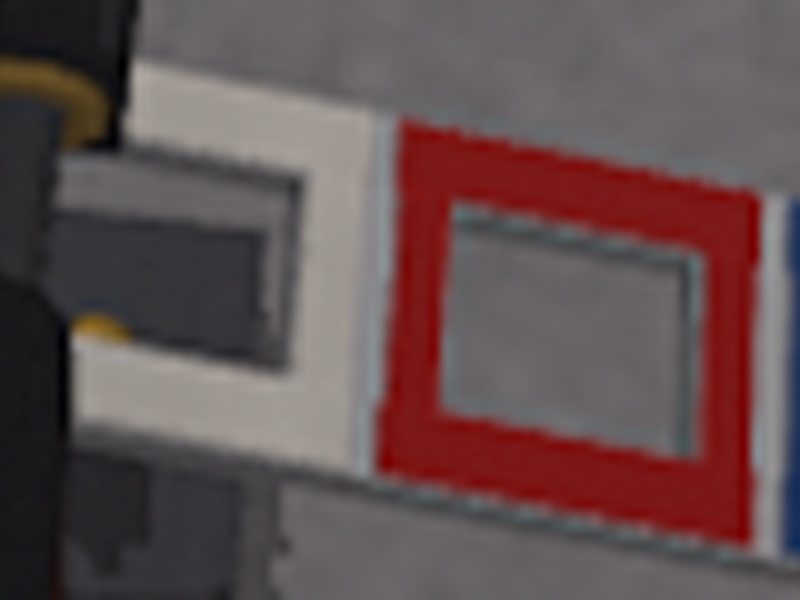

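>>> step_arm --pt "0 0 -0.8 0 0" --pt "0 0 -1.3 0 0" --pt "0 0 -1.3 0 0" --pt "0 0 -1.3 0 0" --pt "0 0 -1.4 0 0"

```text
t: 4.8
tcp_pos: [0.3787, -0.2355, 0.1821]
tool_rot: [38.9, 89.9, 28.0]
force: [2.6, 6.8, -1.2]
finger_gap: 0.0163
```

>>> step_arm --pt "0 0 0 0 0" --pt "0 0 0 0 0"

```text
t: 4.97
tcp_pos: [0.3776, -0.2353, 0.1821]
tool_rot: [116.9, 89.9, 105.9]
force: [0.5, 6.9, -0.6]
finger_gap: 0.0158
```

```bash
python3 - <<'E'
from h import *
rel([.3786,-.2357,.132]);print(status.get_obs()["joints"].round(1))
cv2.imwrite("pics/s4.png",cv2.resize(imaging.snapshot("side")[300:400,250:400],None,fx=5,fy=5,interpolation=cv2.INTER_CUBIC))
E
```

```text
tcp [ 0.3776 -0.2353  0.1821] t 4.9667 F [ 0.5  6.9 -0.6] yaw_y 79.08 gap 0.01579336098607946
shift cm (tool axes) [ 5.01 -0.03  0.11]
[ 24.2   8.5  -0.3 121.7  -0.   49.8 103. ]
```

View pics/s4.png

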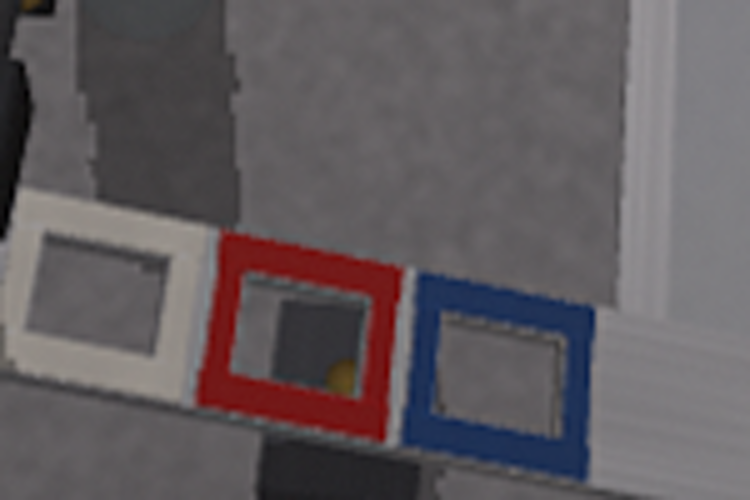

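```bash
python3 - <<'E'
from h import *
d=np.array([np.cos(np.radians(168.8)),np.sin(np.radians(168.8))]);n=np.array([-d[1],d[0]])
t=T()[0]["tcp_pos"][:2]; u=lambda p:(np.array([d@(p[:2]-t),n@(p[:2]-t)])*1e3).round(1)
g=lambda x,y:(250+x/5,300+y/5)
for z in(.147,.150,.153): print("hole",z,u(plane("side",g(300,337),z)),u(plane("side",g(238,330),z)),u(plane("side",g(366,348),z)))
for x in(343,347,351): print("peg",u(plane("side",g(x,372),.134)))
E
```

```text
hole 0.147 [-79.6  -2.8] [-65.9  -2.8] [-94.3  -2. ]
hole 0.15 [-79.8  -1.6] [-66.2  -1.6] [-94.4  -0.8]
hole 0.153 [-80.   -0.4] [-66.4  -0.4] [-94.5   0.4]
peg [-89.4  -1.1]
peg [-90.3  -1.3]
peg [-91.2  -1.4]
```

>>> step_arm --pt "0.6 0 0 0 0" --pt "0.8 0 0 0 0" --pt "0.8 0 0 0 0" --pt "0.8 0 0 0 0" --pt "0.6 0 0 0 0"

```text
t: 5.43
tcp_pos: [0.3789, -0.2356, 0.1458]
tool_rot: [50.5, 89.9, 39.6]
force: [0.0, 8.1, 1.9]
finger_gap: 0.0157
```

>>> step_arm --pt "0.4 0 0 0 0" --pt "0.4 0 0 0 0" --pt "0.3 0 0 0 0" --pt "0.2 0 0 0 0" --pt "0 0 0 0 0"

```text
t: 5.85
tcp_pos: [0.3797, -0.2357, 0.1336]
tool_rot: [22.7, 89.9, 11.8]
force: [1.6, 7.0, 2.7]
finger_gap: 0.0161
```

```bash
python3 - <<'E'
from h import *
rel([.3786,-.2357,.132])
cv2.imwrite("pics/s5.png",cv2.resize(imaging.snapshot("side")[300:400,250:400],None,fx=5,fy=5,interpolation=cv2.INTER_CUBIC))
E
```

```text
tcp [ 0.3797 -0.2357  0.1336] t 5.85 F [1.6 7.  2.7] yaw_y 79.11 gap 0.016052529728245855
shift cm (tool axes) [ 0.16 -0.02 -0.11]
```

View pics/s5.png

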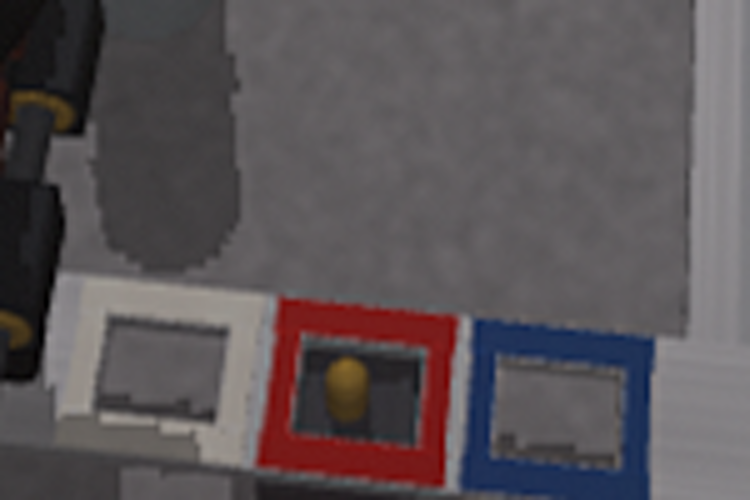

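>>> step_arm --pt "0 0 0 0 0.5" --pt "0 0 0 0 0.5" --pt "0 0 0 0 0.5" --pt "0 0 0 0 0.5" --pt "0 0 0 0 0.5"

```text
t: 6.32
tcp_pos: [0.3782, -0.2369, 0.1328]
tool_rot: [-69.2, 90.0, -80.1]
force: [-0.5, 0.3, 0.3]
finger_gap: 0.043
```

>>> step_arm --pt "0 0 0 0 0.5" --pt "-0.5 0 0 0 0.5" --pt "-1.5 0 0 0 0.5" --pt "-2 0 0 0 0.5" --pt "-2 0 0 0 0.5"

```text
t: 6.73
tcp_pos: [0.3779, -0.2362, 0.1934]
tool_rot: [169.4, 89.9, 158.4]
force: [0.2, -1.0, 0.1]
finger_gap: 0.0438
```

>>> step_arm --pt "-2 0 0 0 0.5" --pt "-2 0 0 0 0.5" --pt "-2 0 0 0 0.5" --pt "0 0 0 0 0.5" --pt "0 0 0 0 0.5"

```text
t: 7.15
tcp_pos: [0.3789, -0.2367, 0.2537]
tool_rot: [-14.0, 89.9, -25.0]
force: [-0.5, -0.2, -0.3]
finger_gap: 0.044
```

```bash
python3 - <<'E'
from h import *
rel([.3786,-.2357,.132])
cv2.imwrite("pics/s6.png",cv2.resize(imaging.snapshot("side")[240:400,200:460],None,fx=3,fy=3,interpolation=cv2.INTER_CUBIC))
E
```

```text
tcp [ 0.3789 -0.2367  0.2537] t 7.15 F [-0.5 -0.2 -0.3] yaw_y 79.06 gap 0.04395923524050573
shift cm (tool axes) [12.17  0.1  -0.08]
```

View pics/s6.png

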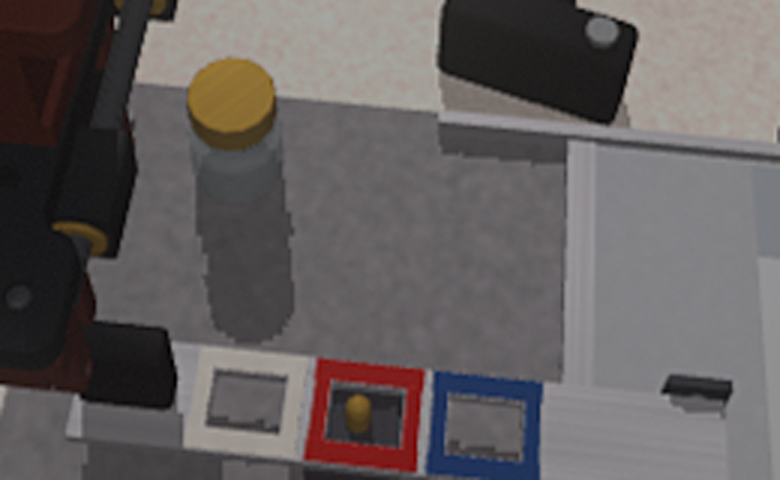

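```bash
python3 - <<'E'
from h import *
d=np.array([np.cos(np.radians(168.8)),np.sin(np.radians(168.8))]);n=np.array([-d[1],d[0]])
f=np.array([.4384,-.2475])
g=lambda x,y:(200+x/3,240+y/3)
for nm,px,z in(("white",(247,401),.124),("red",(365,415),.124),("blue",(485,427),.124),("peg",(358,404),.134)):
    p=plane("side",g(*px),z)[:2]-f; print(nm,(d@p*1e3).round(1),(n@p*1e3).round(1))
# expected lateral ~0 if level; z sensitivity: +10mm height ->
p=plane("side",g(365,415),.134)[:2]-f; print("red at z .134 lat",n@p*1e3)
manip.finish_job()
E
```

```text
white 13.7 -1.3
red -31.2 -1.1
blue -76.4 -1.7
peg -28.5 -1.1
red at z .134 lat 2.6609776490607255
the job is handed in; nothing more can be done
```

The stay bar is down over the brass peg through the red-ringed hole, so the cover is at its middle vent setting. The job was handed in at about 7.2 s of the 32 s limit.

I gripped the bar by its black fin, lifted it to about 50 mm above its level height and shifted it 61 mm in the opening direction. Then I lowered it over the peg, let go and drew the gripper about 12 cm clear.

My last checks, all from the side camera:
- **Fit:** the peg shows inside the red hole, about 3 mm from its centre along the bar.
- **Bar fully down:** the three holes measure 45 mm apart and in line with the peg when I assume the bar is at its level height, which fits a bar lying on the block. A bar 10 mm higher would have put the red hole about 4 mm out of line with the peg.
- **Jar:** it stands in the same place as in the first picture.
- **Forces:** the readings stayed below about 9 N while the fin was held, and were near zero after release.

No check failed or disagreed. The job reports no verdict.

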